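# Shut and latch the laboratory bath

## Robot

A 6-joint arm with a two-finger parallel gripper is mounted at the origin on the work surface. World frame = base frame: x ahead of the robot, y to its left, z up, the work surface at z = 0. Lengths are in m, angles in rad, forces in N, time in s.
With the tool pointing down it reaches from about 0.25 to 0.725 m from the base axis. Payload 4 kg.
Tool frame: the origin (TCP) lies at the very end of the fingers, on their centre line; the grasp point (between the pads) lies 19 mm behind it; z points along the fingers, y is the line along which they close (so a half turn about z gives the same grasp; the last joint's range is limited). The gripper opens to 85 mm and grips with 20 to 120 N. Pads are 22 mm wide; open, the fingers measure 114 mm over their backs; the gripper's body (76 mm by 85 mm) begins 54 mm behind the grasp point. The pads swing forward as they close: fully open they stand 13 mm farther back than shut.
Start: joints at [-1.272, 0.241, 0.005, 1.335, 0, 1.571], TCP at [0.147, -0.478, 0.231] pointing down, gripper open.
Joint ranges: [-2.72, 2.72], [-1.05, 1.87], [-1.09, 1.28], [-1.99, 2.15], [-1.42, 1.44], [-3.14, 3.14]. Speed limits (rad/s): [2.79, 2.79, 3.14, 3.14, 3.14, 3.14].

## Interface

Orientations are given as a unit quaternion [x, y, z, w].
In Python, from workcell import bot, vision, workorder gives the robot as it stands.
- The arm moves only by the shell command python3 -m creep 'ROWS' [OPENING]. ROWS is JSON, a list of rows, each a list of 2 entries, a list of its own where there are three numbers: the shift along the tool's x, y, z in mm, then the turn, a rotation vector about the tool's x, y, z in rad. In form: [[[dx, dy, dz], [wx, wy, wz]], ...]. A call has 1 to 12 rows; each row shifts and turns the commanded pose from where the row before left it, along the tool's axes as they then stand; what a row does not reach is not made up. A row lasts 1/8 s, in which the tool goes at most 62.5 mm and 10.7 degrees, less where a joint would pass 70% of its speed; a pose out of reach is approached as far as the arm can. A call is refused whole if a number of a shift passes 62.5 or a number of a turn 0.188, either way. A call with a gripper value outside its range is refused whole. OPENING is the finger opening in mm, from 0 to 85.4, set as the call begins (- or left out, the last holds). The fingers move at their own pace and stop on an object; the grip force is fixed at half the most. Time passes only in rows, so rows that do not move let the fingers close. It gives the time, the measured TCP pose, the force, the opening and the grip force at its end, in the units of the state.
- bot.get_obs(): the state, without advancing time (a new reading comes with each control period).
- vision.camera(name): name is "scene" or "side" or "wrist"; returns a dict with "image" (384x512x3 uint8, blue, green, red), "z_map" (384x512 float32, m along the optical axis (not along the pixel's ray), 0 where there is no reading), "K" (3x3 intrinsics, pixels), "rvec" (rotation vector, rad) and "tvec" (3), from world to camera coordinates, as OpenCV has them; the wrist camera has in their place "tool_from_camera" (4x4, takes a point from camera to tool coordinates, whose origin is the TCP and whose axes are the flange's). Camera axes: x right, y down, z forward; pixel columns grow to the right and rows downward; lengths in m; the calibration is good to about 2 mm. A picture is of the moment at which its call begins: read the wrist's pose just before it.
- workorder.job_done(): hands the job in; it is judged then, once.
Trained networks look in a picture, given as the dict that the camera call returned (one of the last four; its "shot" number tells which), for a name from the list of things; names that differ only in an ending like _2 or _b are one class to them, and where a whole thing is asked for, a point or a joint stands for the part that bears it (a point fixed in the world has none). Each returns a list of dicts, best first, with "score" (0 to 1); they miss things now and then, are a little off and sometimes report something else, mostly with a low value. They report only what shows in the picture. A call takes as long as a camera call.
- vision.spot_in(picture, query): "position" ([column, row] in pixels, amid what is visible of it).
- vision.place_of(picture, query): "position" ([column, row] in pixels: a listed point, or the origin of a listed thing).
The state is a dict: "clock": time; "joint_pos": joint angles; "joint_vel": joint speeds; "tau": joint torques, N m; "eef_pos": TCP position; "tool_rot": TCP orientation; "ft_force": force on the tool from outside, world axes, zero at the start; "ft_torque": the same for the moment, N m; "grip_width": finger opening in m; "grasp_force": force on a finger pad.
Only numpy, scipy, OpenCV 4.12 (cv2) and the standard library are available. Lean on these libraries where they do the work, as an engineer would, in place of code of your own. Each camera call takes 0.05 s, during which the arm holds its last target. There are 200 camera calls.

## Task

Swing the bath's lid fully shut, then turn the latch handle over its hump until it drops into the low notch, and leave it there. Work gently: let the handle rise and fall by itself, do not force it down or on against the end of the notch, and leave the glassware around it standing where it is.

Things in the scene. Friction and masses are not known exactly. Their poses are not given: they have to be found in the camera images.
- bath: white bench-top bath, 200 (x) by 260 mm (y, from -145 to +115), flat deck 110 mm above the table; fixed. Origin on the table under the middle of its casing. Its open well is on the left (+y) of the deck, the latch on the right (-y); its control panel faces -x.
- lid (a joint): opening angle of the lid, rad: 0 shut, 0.8 to 1.2 at the start. Flat white lid, 170 (x) by 150 (y) by 12 mm, 0.45 kg, hinged parallel to the bath's x at the left (+y); its free edge, on the right, swings up and left, outer face up. A stiff hinge (0.5 N m) holds it where left; a few newtons down near the free edge shut it; shut, its top is 12 mm above the deck.
- lid_edge (a point): middle of the free edge of the lid, on its outer face, 150 mm from the hinge
- lid_hinge (a point): middle of the hinge line, at deck height, 100 mm left (+y) of the bath's origin
- latch_handle: hub of the handle, sliding up and down a fixed post, pressed down by a spring with about 11 N; the arm turns about it. The frame rises with the handle but does not turn; origin on the post's axis, 95 mm right (-y) of the bath's origin, at deck height at the start. Opposite the knob the arm has a nose that comes over the lid's edge, so the lid is shut first.
- latch_turn (a joint): turn of the handle, rad: 0 when its arm points to the bath's -x, growing counterclockwise from above, towards the bath's -y; 0 to 0.12 at the start. It comes to lie in the notch somewhere between 1.25 and 2.0, differently every time. On the ramp the handle slides back if let go; about 3 to 10 N sideways at the knob climb it. Past the crest it drops and jumps on about 0.12 rad by itself.
- knob_top (a point): centre of the top of the arm's black upright round knob, 20 mm in diameter, 46 mm tall, on the arm's end 95 mm from the axis; directly below it lies the steel arm, 16 mm wide, 8 mm thick. Knob top above the table, about: 201 mm at the start, 213 to 215 mm on the crest, 193 mm in the notch.
- strike: base plate of the cam ring, 88 mm wide, fixed; origin on the handle's axis at deck height. A pin under the arm, 32 mm out, rides the ring: flat to 0.2-0.8 rad, ramp 14 mm up in 0.8 rad, crest 0.16 rad long, sheer drop of 20 mm to a notch 8 mm below the start, with 0.09 rad of play, then a sheer end wall. The ring is set anew each time, by up to 0.3 rad either way; this frame does not show it.
- well_beaker: small glass beaker, 52 mm wide, 60 mm tall, standing in the bath's well under the lid; leave it
- beaker: glass beaker, 70 mm wide, 90 mm tall, on the table right of the bath; leave it
- dish: glass dish, 80 mm wide, 14 mm tall, on the table right of the bath, under the handle's swing; leave it
- vial: capped vial, 24 mm wide, 45 mm tall, on the table near the bath's front right; leave it
- flask: conical flask, 80 mm wide, 120 mm tall, left of the bath; leave it
- reagent: brown bottle, 64 mm wide, 150 mm tall, behind and left of the bath; leave it
- mortar: white bowl, 90 mm wide, 50 mm tall, in front and left of the bath; leave it

How it is judged:
On the way, in this order (a step that is already met when the one before it is completed fails the run):
1. the lid is shut while the handle is still unturned (value of joint lid below 0.04 rad and value of joint latch_turn below 0.6 rad), for 0.2 s.
2. with the lid shut, the handle has dropped into the notch (value of joint lid below 0.04 rad and z of knob_top in the frame of bath below 0.1975 m and value of joint latch_turn above 1.15 rad), for 0.2 s.
At the end, for the whole second after the job is handed in: the lid is shut (within 0.04 rad), the handle is turned past 1.15 rad and lies in the notch (top of the knob less than 197.5 mm above the table, which only the notch allows), at rest (all of step 2 and linear speed of latch_handle below 0.02 m/s); the robot touches nothing.
It fails at once if the handle is forced against the cam ring or the end of the notch (more than 75 N between them, about 25 N at the knob) (contact force between latch_handle and strike above 75 N).
It fails at once if a piece of glassware is shifted by more than 30 mm or tipped (distance of any of well_beaker, beaker, dish, vial, flask, reagent, mortar from where it was at the start of the episode above 0.03 m or angle between any of well_beaker, beaker, dish, vial, flask, reagent, mortar's own z axis and vertical above 0.5 rad).
It also fails if it takes over 70 s, if anything falls off the work surface, if the arm or the gripper's body presses on something with over 40 N, if the wrist force passes 120 N, or if a joint passes its speed limit or range.

## Working session

There is one attempt and no reset: what is moved stays moved. The work goes in short steps, Python scripts to look and compute and a shell command to move; the robot and the scene stay as the last step left them, time stands still between calls to the robot, and variables do not carry over. Pictures are saved under pics/ and viewed, at most 10 in all, crops included, and the job is handed in when it is done.

```bash
mkdir -p pics; ls; cat > h.py <<'E'
import numpy as np,cv2
from scipy.spatial.transform import Rotation as R
from workcell import bot,vision,workorder
def cam(n):
    o=bot.get_obs(); c=vision.camera(n); 
    if n=="wrist":
        T=np.eye(4);T[:3,:3]=R.from_quat(o["tool_rot"]).as_matrix();T[:3,3]=o["eef_pos"]
        c["W"]=T@np.array(c["tool_from_camera"])
    else:
        M=np.eye(4);M[:3,:3]=cv2.Rodrigues(np.array(c["rvec"],float))[0];M[:3,3]=np.ravel(c["tvec"]);c["W"]=np.linalg.inv(M)
    return c
def ray(c,p):
    d=np.linalg.inv(c["K"])@[p[0],p[1],1]; return c["W"][:3,3],c["W"][:3,:3]@d
def atz(c,p,z):
    o,d=ray(c,p); return o+d*(z-o[2])/d[2]
def dep(c,p):
    o,d=ray(c,p); u,v=int(round(p[0])),int(round(p[1])); return o+d*float(c["z_map"][v,u])
E
python3 - <<'E'
from h import *
np.set_printoptions(precision=3,suppress=True)
o=bot.get_obs();print({k:np.round(v,3) for k,v in o.items()})
a=[]
for n in("scene","side"):
    c=cam(n);a.append(c["image"])
    for q in("bath","lid_edge","lid_hinge","latch_handle","knob_top","strike","beaker","dish","vial","flask","reagent","mortar","well_beaker"):
        for r in vision.place_of(c,q)[:1]:
            p=r["position"];print(n,q,round(r["score"],2),np.round(p),dep(c,p) if 0<=p[0]<511 and 0<=p[1]<383 else "",atz(c,p,0.0 if q not in("knob_top","lid_hinge","latch_handle","strike") else .201 if q=="knob_top" else .11))
    cv2.imwrite(f"pics/{n}0.png",c["image"])
E
```

```text
pics
{'clock': np.float64(0.0), 'joint_pos': array([-1.272,  0.241,  0.004,  1.335,  0.   ,  1.571]), 'joint_vel': array([-0.001, -0.001,  0.001, -0.001, -0.001, -0.001]), 'tau': array([ -0.001, -37.232,  25.241,   0.017,  -0.   ,   0.   ]), 'eef_pos': array([ 0.147, -0.477,  0.23 ]), 'tool_rot': array([ 0.989,  0.149, -0.   , -0.001]), 'ft_force': array([ 0.308, -0.28 ,  0.544]), 'ft_torque': array([ 0.029, -0.019, -0.003]), 'grasp_force': np.float64(0.0), 'grip_width': np.float64(0.085)}
scene bath 0.79 [244. 219.] [0.611 0.003 0.019] [0.603 0.009 0.   ]
scene lid_edge 0.63 [246. 160.] [0.599 0.026 0.229] [0.465 0.123 0.   ]
scene lid_hinge 0.67 [282. 175.] [0.627 0.101 0.137] [0.615 0.113 0.11 ]
scene latch_handle 0.85 [206. 221.] [ 0.607 -0.091  0.123] [ 0.601 -0.089  0.11 ]
scene knob_top 0.92 [179. 167.] [ 0.507 -0.078  0.199] [ 0.509 -0.079  0.201]
scene strike 0.87 [212. 217.] [ 0.624 -0.083  0.155] [ 0.602 -0.073  0.11 ]
scene beaker 0.64 [178. 312.] [ 0.691 -0.241  0.003] [ 0.69  -0.241  0.   ]
scene dish 0.78 [168. 269.] [ 0.597 -0.206  0.01 ] [ 0.592 -0.206  0.   ]
scene 
[... 445 characters left out ...]
. 166.] [0.615 0.026 0.235] [ 0.633 -0.251  0.   ]
side lid_hinge 0.73 [254. 222.] [0.622 0.118 0.124] [0.623 0.105 0.11 ]
side latch_handle 0.94 [267. 175.] [0.596 0.038 0.216] [ 0.601 -0.082  0.11 ]
side knob_top 0.6 [300. 152.] [ 0.513 -0.079  0.202] [ 0.513 -0.08   0.201]
side strike 0.49 [266. 172.] [0.599 0.031 0.22 ] [ 0.605 -0.096  0.11 ]
side beaker 0.72 [240. 166.] [0.667 0.023 0.228] [ 0.699 -0.244  0.   ]
side vial 0.43 [314. 199.] [ 0.459 -0.084  0.021] [ 0.457 -0.106  0.   ]
side flask 0.72 [231. 286.] [0.668 0.258 0.037] [0.673 0.232 0.   ]
side reagent 0.86 [187. 263.] [0.79  0.197 0.038] [0.799 0.168 0.   ]
side mortar 0.76 [282. 292.] [0.542 0.248 0.01 ] [0.542 0.241 0.   ]
```

```bash
python3 -c "
import cv2;import numpy as np
a=cv2.imread('pics/scene0.png')[60:380,80:480];cv2.imwrite('pics/s1.png',cv2.resize(a,(750,600)))"
```

```text
(no output)
```

View pics/s1.png

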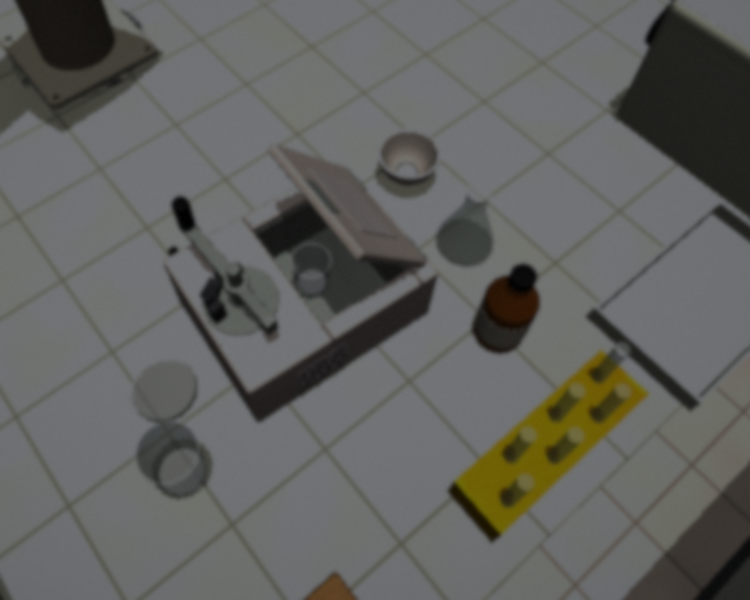

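The picture shows the knob (crop ≈183,210) pointing at the robot, the lid half open (edge ≈320,200), and glassware well away from the deck. The networks agree: hub ≈(0.601,-0.086), yaw ≈-0.09, lid about 0.88 rad. I'll turn the tool, lift and close the fingers.

```bash
python3 -m creep '[[[0,0,-8],[0,0,-0.169]],[[0,0,-8],[0,0,-0.169]],[[0,0,-8],[0,0,-0.169]],[[0,0,-8],[0,0,-0.169]],[[0,0,-8],[0,0,-0.169]],[[0,0,-8],[0,0,-0.169]],[[0,0,-8],[0,0,-0.169]],[[0,0,0],[0,0,0]]]' 0
cat >> h.py <<'E'
YAW=-.09; O=np.array([.6095,.0086])
def b2w(p): # bath mm -> world m
    c,s=np.cos(YAW),np.sin(YAW); return np.array([O[0]+(c*p[0]-s*p[1])/1e3,O[1]+(s*p[0]+c*p[1])/1e3,p[2]/1e3])
def delta(p):
    o=bot.get_obs(); return R.from_quat(o["tool_rot"]).inv().apply(np.array(p)-o["eef_pos"])*1e3
E
python3 -c "
from h import *
print(delta(b2w([10,45,280])),R.from_quat(bot.get_obs()['tool_rot']).as_matrix().round(3))"
```

```text
clock: 2.4
eef_pos: [0.1473, -0.4782, 0.2879]
tool_rot: [0.739, 0.674, -0.0, 0.001]
ft_force: [-0.8, -0.7, 0.2]
grip_width: 0.0002
grasp_force: 0.0
[571.82493114 426.0191653    7.37610225] [[ 0.091  0.996  0.   ]
 [ 0.996 -0.091 -0.001]
 [-0.001  0.001 -1.   ]]
```

```bash
python3 -m creep '[[[47.6,35.5,0],[0,0,0]],[[47.6,35.5,0],[0,0,0]],[[47.6,35.5,0],[0,0,0]],[[47.6,35.5,0],[0,0,0]],[[47.6,35.5,0],[0,0,0]],[[47.6,35.5,0],[0,0,0]],[[47.6,35.5,0],[0,0,0]],[[47.6,35.5,0],[0,0,0]],[[47.6,35.5,0],[0,0,0]],[[47.6,35.5,0],[0,0,0]],[[47.6,35.5,0],[0,0,0]],[[47.6,35.5,0],[0,0,0]]]'
python3 -m creep '[[[0,0,0],[0,0,0]],[[0,0,0],[0,0,0]]]'
python3 - <<'E'
from h import *
print(delta(b2w([10,45,280])),bot.get_obs()["joint_pos"].round(2))
c=cam("wrist");cv2.imwrite("pics/w1.png",c["image"])
for q in("lid_edge","lid_hinge","latch_handle","knob_top"):
    for r in vision.place_of(c,q)[:1]:
        p=r["position"];print(q,r["score"],p,dep(c,p).round(3) if 0<=p[0]<511 and 0<=p[1]<383 else "",atz(c,p,{"knob_top":.201,"lid_edge":.232}.get(q,.11)).round(3))
E
```

```text
clock: 3.9
eef_pos: [0.6233, 0.0548, 0.2868]
tool_rot: [0.739, 0.674, -0.0, 0.0]
ft_force: [1.1, -1.0, -0.4]
grip_width: 0.0002
grasp_force: 0.0
clock: 4.15
eef_pos: [0.6219, 0.0533, 0.2862]
tool_rot: [0.738, 0.675, -0.001, -0.0]
ft_force: [-0.6, -0.3, 0.6]
grip_width: -0.0002
grasp_force: 0.0
[-0.61073779  1.70604962  6.23390356] [ 0.09  0.49  0.51  1.59 -0.    1.75]
lid_edge 0.36 [150.3, 273.0] [ 0.465 -0.091  0.025] [0.549 0.018 0.232]
lid_hinge 0.89 [243.1, 117.1] [0.618 0.111 0.129] [0.617 0.11  0.11 ]
```

View pics/w1.png

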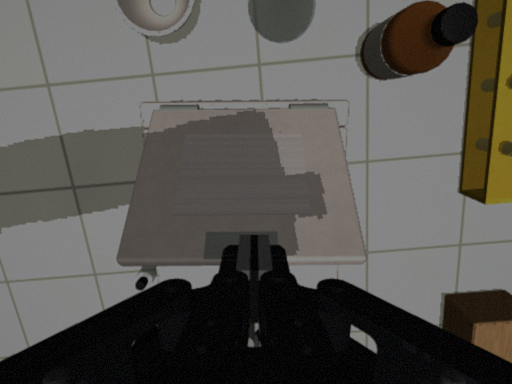

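The wrist view shows the lid square in the frame (free edge at row ≈260, hinge at row ≈107) with the fingertips just inside the free edge at (255,240). Descending onto it.

```bash
python3 -m creep '[[[0,0,20],[0,0,0]],[[0,0,20],[0,0,0]],[[0,0,20],[0,0,0]],[[0,0,10],[0,0,0]],[[-3,0,8],[0,0,0]],[[-4,0,8],[0,0,0]],[[-4,0,8],[0,0,0]],[[-4,0,8],[0,0,0]]]'
```

```text
clock: 5.4
eef_pos: [0.6216, 0.0379, 0.1858]
tool_rot: [0.738, 0.675, 0.001, 0.001]
ft_force: [0.1, 0.4, 5.2]
grip_width: -0.0004
grasp_force: 1.8
```

```bash
python3 -m creep '[[[-5,0,8],[0,0,0]],[[-5,0,8],[0,0,0]],[[-4,0,8],[0,0,0]],[[-4,0,8],[0,0,0]],[[-4,0,8],[0,0,0]],[[-4,0,8],[0,0,0]],[[-2,0,6],[0,0,0]],[[-1,0,4],[0,0,0]],[[0,0,2],[0,0,0]],[[0,0,0],[0,0,0]]]'
```

```text
clock: 6.65
eef_pos: [0.618, 0.0091, 0.1249]
tool_rot: [0.738, 0.675, -0.001, -0.0]
ft_force: [0.2, 0.2, -0.6]
grip_width: -0.0002
grasp_force: 0.0
```

```bash
python3 -m creep '[[[0,0,1.5],[0,0,0]],[[0,0,1],[0,0,0]],[[0,0,0],[0,0,0]]]'; python3 -m creep '[[[0,0,1],[0,0,0]],[[0,0,1],[0,0,0]],[[0,0,0],[0,0,0]]]'
```

```text
clock: 7.02
eef_pos: [0.6184, 0.0092, 0.1228]
tool_rot: [0.738, 0.675, -0.0, 0.0]
ft_force: [-0.0, 0.2, 0.6]
grip_width: -0.0002
grasp_force: 0.4
clock: 7.4
eef_pos: [0.6185, 0.0092, 0.1221]
tool_rot: [0.738, 0.675, 0.0, 0.0]
ft_force: [-2.8, -1.0, 6.4]
grip_width: -0.0001
grasp_force: 3.4
```

```bash
python3 -m creep '[[[0,0,1],[0,0,0]],[[0,0,0.5],[0,0,0]],[[0,0,0],[0,0,0]]]'; python3 -m creep '[[[0,0,-12],[0,0,0]],[[0,0,-25],[0,0,0]],[[0,0,-50],[0,0,0]],[[0,0,-40],[0,0,0]],[[0,0,0],[0,0,0]],[[0,0,0],[0,0,0]]]'
python3 - <<'E'
from h import *
c=cam("scene");cv2.imwrite("pics/s2.png",cv2.resize(c["image"][100:330,120:400],(730,600)))
for n,c in(("scene",c),("side",cam("side"))):
  for q in("lid_edge","lid_hinge","latch_handle","knob_top"):
    for r in vision.place_of(c,q)[:1]:
        p=r["position"];print(n,q,r["score"],p,dep(c,p).round(3),atz(c,p,{"knob_top":.201,"lid_edge":.122}.get(q,.11)).round(3))
E
```

```text
clock: 7.78
eef_pos: [0.6185, 0.0092, 0.122]
tool_rot: [0.738, 0.675, 0.001, 0.001]
ft_force: [-5.1, -1.9, 12.1]
grip_width: -0.0002
grasp_force: 6.4
clock: 8.52
eef_pos: [0.6182, 0.0096, 0.2457]
tool_rot: [0.738, 0.675, -0.0, -0.0]
ft_force: [-0.3, 0.5, -0.0]
grip_width: 0.0002
grasp_force: 0.0
scene lid_edge 0.9 [223.9, 205.8] [ 0.599 -0.039  0.117] [ 0.601 -0.041  0.122]
scene lid_hinge 0.66 [278.3, 174.4] [0.613 0.103 0.121] [0.608 0.108 0.11 ]
scene knob_top 0.85 [177.3, 167.5] [ 0.508 -0.082  0.2  ] [ 0.509 -0.082  0.201]
side lid_edge 0.57 [262.5, 182.2] [ 0.611 -0.037  0.121] [ 0.611 -0.036  0.122]
side lid_hinge 0.56 [253.9, 225.7] [0.622 0.123 0.114] [0.623 0.119 0.11 ]
side latch_handle 0.76 [266.6, 174.6] [ 0.602 -0.078  0.114] [ 0.602 -0.082  0.11 ]
side knob_top 0.95 [298.9, 153.1] [ 0.515 -0.079  0.198] [ 0.515 -0.075  0.201]
```

View pics/s2.png

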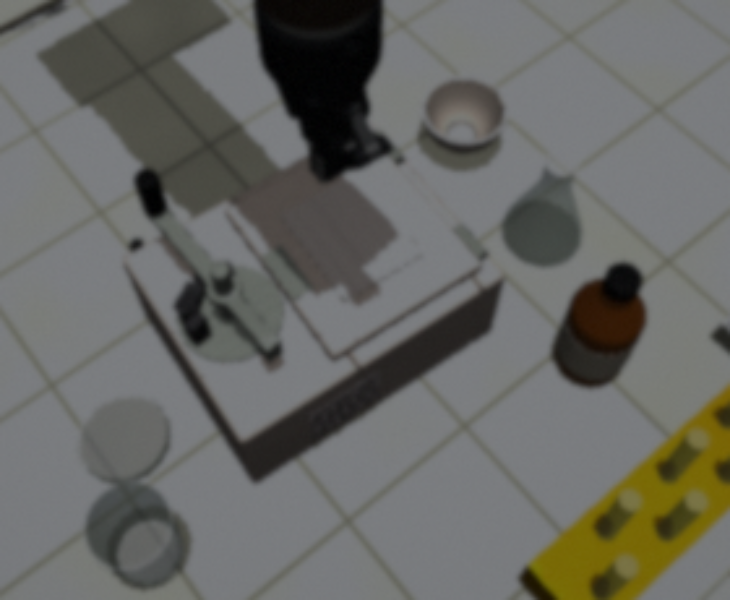

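The lid is shut flush (seam visible all round) and the handle still points at the robot with the knob at crop (148,185). Moving next to the knob on its +y side.

```bash
python3 -c "
from h import *
print(delta(b2w([-93,-58,246])))"
```

```text
[-5.94849081e+01 -1.01728968e+02  4.65091911e-02]
```

```bash
python3 -m creep '[[[-20,-34,0],[0,0,0]],[[-20,-34,0],[0,0,0]],[[-20,-34,0],[0,0,0]],[[0,0,0],[0,0,0]],[[0,0,0],[0,0,0]]]'
python3 - <<'E'
from h import *
c=cam("wrist");cv2.imwrite("pics/w2.png",c["image"])
print(bot.get_obs()["eef_pos"])
for q in("latch_handle","knob_top"):
    for r in vision.place_of(c,q)[:1]:
        p=r["position"];print(q,r["score"],p,dep(c,p).round(3),atz(c,p,{"knob_top":.201}.get(q,.11)).round(3))
E
```

```text
clock: 9.65
eef_pos: [0.5121, -0.0413, 0.2469]
tool_rot: [0.738, 0.675, 0.001, 0.001]
ft_force: [-0.2, -0.3, 0.5]
grip_width: 0.0001
grasp_force: 0.0
[ 0.51238751 -0.04110184  0.24660103]
latch_handle 0.72 [355.9, 218.6] [ 0.599 -0.077  0.124] [ 0.603 -0.082  0.11 ]
```

View pics/w2.png

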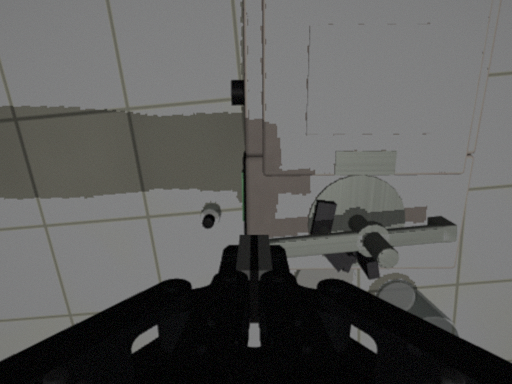

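The wrist view shows the arm running from the post (365,235) towards the fingers, with the knob hidden right behind them and the way down clear. Descending and moving up to contact.

```bash
python3 -m creep '[[[0,0,25],[0,0,0]],[[0,0,25],[0,0,0]],[[0,0,21],[0,0,0]],[[0,0,0],[0,0,0]],[[-5,0,0],[0,0,0]],[[-5,0,0],[0,0,0]],[[-3,0,0],[0,0,0]],[[0,0,0],[0,0,0]]]'; python3 -m creep '[[[-2,0,0],[0,0,0]],[[-2,0,0],[0,0,0]],[[0,0,0],[0,0,0]]]'
```

```text
clock: 10.8
eef_pos: [0.5105, -0.0547, 0.1758]
tool_rot: [0.738, 0.675, 0.0, 0.0]
ft_force: [-0.5, 1.3, -0.4]
grip_width: -0.0004
grasp_force: 0.0
clock: 11.18
eef_pos: [0.5099, -0.0583, 0.1753]
tool_rot: [0.738, 0.675, -0.0, -0.0]
ft_force: [-0.2, 0.2, 0.5]
grip_width: 0.0001
grasp_force: 0.0
```

```bash
python3 -m creep '[[[-4.7,-0.8,0],[0,0,-0.05]],[[-4.7,-0.8,0],[0,0,-0.05]],[[-4.7,-0.8,0],[0,0,-0.05]],[[-4.7,-0.8,0],[0,0,-0.05]],[[-4.7,-0.8,0],[0,0,-0.05]],[[-4.7,-0.8,0],[0,0,-0.05]],[[-4.7,-0.8,0],[0,0,-0.05]],[[-4.7,-0.8,0],[0,0,-0.05]]]'
cat > k.py <<'E'
from h import *
o=bot.get_obs();H=np.array([.602,-.084]);d=o["eef_pos"][:2]-H
print("tcp r",np.hypot(*d).round(4),"turn of tcp",round((np.arctan2(d[1],d[0])-np.pi-YAW+np.pi)%(2*np.pi)-np.pi,3))
u=d/np.hypot(*d);f=o["ft_force"];print("Ftan(backward +)",round(-(f[0]*-u[1]+f[1]*u[0]),1),"Frad",round(f[0]*u[0]+f[1]*u[1],1))
for n in("scene","side"):
    c=cam(n)
    for r in vision.place_of(c,"knob_top")[:1]:
        p=r["position"];P=dep(c,p);Q=atz(c,p,.205)[:2]-H
        print(n,round(r["score"],2),np.round(p),"z",P[2].round(3),"turn",round((np.arctan2(Q[1],Q[0])-YAW)%(2*np.pi)-np.pi,2),"r",np.hypot(*Q).round(3))
E
python3 k.py
```

```text
clock: 12.18
eef_pos: [0.5061, -0.0937, 0.1757]
tool_rot: [0.588, 0.809, 0.002, -0.002]
ft_force: [-3.9, 6.2, 4.9]
grip_width: 0.0001
grasp_force: 3.8
tcp r 0.0963 turn of tcp 0.191
Ftan(backward +) 6.6 Frad 3.3
scene 0.61 [167. 176.] z 0.201 turn 0.4 r 0.09
side 0.54 [300. 146.] z 0.22 turn 0.27 r 0.089
```

```bash
python3 -m creep '[[[-4.7,-0.8,0],[0,0,-0.05]],[[-4.7,-0.8,0],[0,0,-0.05]],[[-4.7,-0.8,0],[0,0,-0.05]],[[-4.7,-0.8,0],[0,0,-0.05]],[[-4.7,-0.8,0],[0,0,-0.05]]]'
python3 k.py
```

```text
clock: 13.0
eef_pos: [0.5114, -0.1175, 0.1755]
tool_rot: [0.483, 0.876, 0.001, -0.002]
ft_force: [-4.3, 5.6, 5.6]
grip_width: -0.0003
grasp_force: 3.4
tcp r 0.0966 turn of tcp 0.444
Ftan(backward +) 6.8 Frad 2.1
scene 0.91 [160. 185.] z 0.206 turn 0.64 r 0.09
side 0.63 [292. 141.] z 0.228 turn 0.58 r 0.077
```

```bash
python3 -m creep '[[[-4.7,-0.8,0],[0,0,-0.05]],[[-4.7,-0.8,0],[0,0,-0.05]],[[-4.7,-0.8,0],[0,0,-0.05]],[[-4.7,-0.8,0],[0,0,-0.05]],[[-4.7,-0.8,0],[0,0,-0.05]]]'
python3 k.py
```

```text
clock: 13.82
eef_pos: [0.5223, -0.1391, 0.1753]
tool_rot: [0.37, 0.929, 0.0, -0.002]
ft_force: [-5.6, 5.3, 7.0]
grip_width: 0.0002
grasp_force: 4.2
tcp r 0.0968 turn of tcp 0.695
Ftan(backward +) 7.5 Frad 1.6
scene 0.68 [155. 194.] z 0.208 turn 0.9 r 0.093
side 0.85 [290. 133.] z 0.246 turn 1.01 r 0.096
```

```bash
python3 -m creep '[[[-4.7,-0.8,0],[0,0,-0.05]],[[-4.7,-0.8,0],[0,0,-0.05]],[[-2.8,-0.5,0],[0,0,-0.03]],[[-2.8,-0.5,0],[0,0,-0.03]]]'
python3 k.py
```

```text
clock: 14.52
eef_pos: [0.532, -0.151, 0.1752]
tool_rot: [0.295, 0.955, 0.0, -0.002]
ft_force: [-4.5, 3.5, 4.5]
grip_width: -0.0002
grasp_force: 2.4
tcp r 0.0969 turn of tcp 0.853
Ftan(backward +) 5.6 Frad 0.8
side 0.79 [284. 129.] z 1.025 turn 1.22 r 0.103
```

```bash
python3 -m creep '[[[-2.8,-0.5,0],[0,0,-0.03]],[[-2.8,-0.5,0],[0,0,-0.03]],[[0,0,0],[0,0,0]]]'
python3 k.py
```

```text
clock: 15.1
eef_pos: [0.538, -0.156, 0.1752]
tool_rot: [0.267, 0.964, -0.0, 0.0]
ft_force: [-1.8, 1.8, 1.7]
grip_width: 0.0002
grasp_force: 0.8
tcp r 0.0963 turn of tcp 0.935
Ftan(backward +) 2.5 Frad -0.2
scene 0.93 [154. 205.] z 0.213 turn 1.14 r 0.093
side 0.62 [284. 128.] z 0.265 turn 1.25 r 0.104
```

```bash
python3 -m creep '[[[-2.8,-0.5,0],[0,0,-0.03]],[[-2.8,-0.5,0],[0,0,-0.03]],[[0,0,0],[0,0,0]]]'
python3 k.py
```

```text
clock: 15.68
eef_pos: [0.5427, -0.1596, 0.1753]
tool_rot: [0.238, 0.971, -0.0, 0.001]
ft_force: [-0.6, 0.1, 0.7]
grip_width: -0.0
grasp_force: 0.0
tcp r 0.0961 turn of tcp 0.995
Ftan(backward +) 0.6 Frad 0.3
scene 0.6 [153. 205.] z 0.214 turn 1.15 r 0.095
side 0.72 [280. 131.] z 0.229 turn 1.28 r 0.087
```

```bash
python3 -m creep '[[[-2.4,-0.4,0],[0,0,-0.025]],[[-2.4,-0.4,0],[0,0,-0.025]],[[0,0,0],[0,0,0]]]'
python3 k.py
```

```text
clock: 16.25
eef_pos: [0.5461, -0.1623, 0.1753]
tool_rot: [0.213, 0.977, -0.0, 0.0]
ft_force: [-0.1, -0.2, -0.6]
grip_width: 0.0002
grasp_force: 0.0
tcp r 0.0962 turn of tcp 1.041
Ftan(backward +) -0.1 Frad 0.2
scene 0.97 [154. 209.] z 0.213 turn 1.25 r 0.093
side 0.6 [279. 134.] z 0.195 turn 1.25 r 0.076
```

```bash
python3 -m creep '[[[-2.4,-0.4,0],[0,0,-0.025]],[[-1.4,-0.2,0],[0,0,-0.015]],[[0,0,0],[0,0,0]]]'
python3 k.py; python3 -c "
from h import *
c=cam('scene');cv2.imwrite('pics/s3.png',cv2.resize(c['image'][140:300,100:300],(750,600)))"
```

```text
clock: 16.82
eef_pos: [0.5493, -0.1644, 0.1753]
tool_rot: [0.194, 0.981, -0.0, 0.0]
ft_force: [-0.4, 0.3, -0.5]
grip_width: 0.0
grasp_force: 0.0
tcp r 0.0961 turn of tcp 1.08
Ftan(backward +) 0.5 Frad -0.1
scene 0.87 [154. 210.] z 0.213 turn 1.27 r 0.093
side 0.73 [278. 129.] z 0.237 turn 1.39 r 0.093
```

View pics/s3.png

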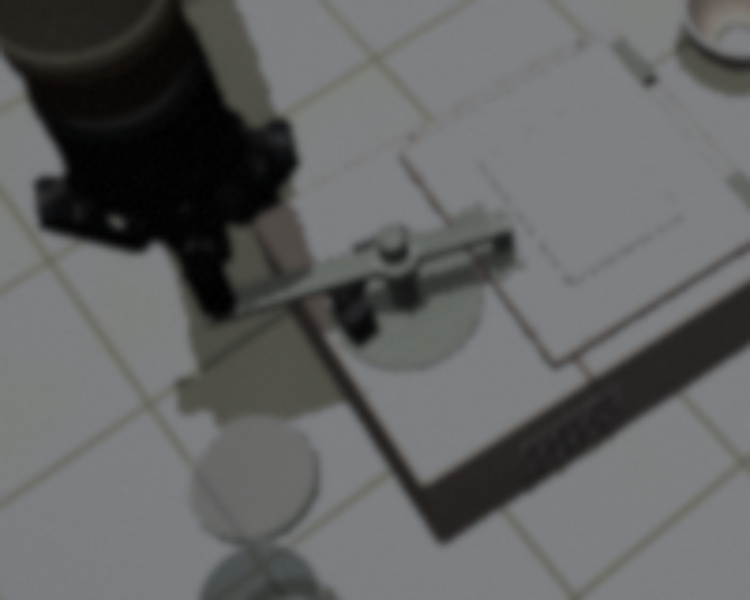

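The handle is still high on the crest, its knob at (215,290) against the fingers and its nose just over the lid's edge. Continuing in small steps.

```bash
python3 -m creep '[[[-1.9,-0.3,0],[0,0,-0.02]],[[-1.9,-0.3,0],[0,0,-0.02]],[[0,0,0],[0,0,0]]]'
python3 k.py
```

```text
clock: 17.45
eef_pos: [0.5526, -0.1663, 0.1753]
tool_rot: [0.174, 0.985, -0.0, 0.0]
ft_force: [0.2, -0.2, -0.2]
grip_width: -0.0001
grasp_force: 0.0
tcp r 0.096 turn of tcp 1.12
Ftan(backward +) -0.2 Frad 0.0
scene 0.7 [159. 222.] z 0.193 turn 1.56 r 0.093
side 0.51 [277. 133.] z 0.192 turn 1.34 r 0.077
```

It has dropped (knob z 0.193). Backing off and lifting clear.

```bash
python3 -m creep '[[[10,0,0],[0,0,0]],[[15,0,0],[0,0,0]],[[0,0,-40],[0,0,0]],[[0,0,-40],[0,0,0]],[[30,0,-20],[0,0,0]],[[50,0,0],[0,0,0]],[[0,0,0],[0,0,0]],[[0,0,0],[0,0,0]]]'
python3 k.py; python3 -c "
from h import *
c=cam('scene');cv2.imwrite('pics/s4.png',cv2.resize(c['image'][100:340,100:400],(750,600)))
r=vision.place_of(c,'lid_edge')[0];print(r['score'],dep(c,r['position']))"
```

```text
clock: 18.65
eef_pos: [0.4538, -0.1302, 0.2758]
tool_rot: [0.174, 0.985, -0.0, 0.001]
ft_force: [-0.8, -0.2, -0.6]
grip_width: -0.0002
grasp_force: 0.0
tcp r 0.1553 turn of tcp 0.392
Ftan(backward +) 0.1 Frad 0.8
scene 0.7 [212. 219.] z 0.114 turn 2.97 r 0.051
side 0.74 [276. 130.] z 0.003 turn 1.42 r 0.089
0.86 [ 0.6112266  -0.04133662  0.14586821]
```

View pics/s4.png

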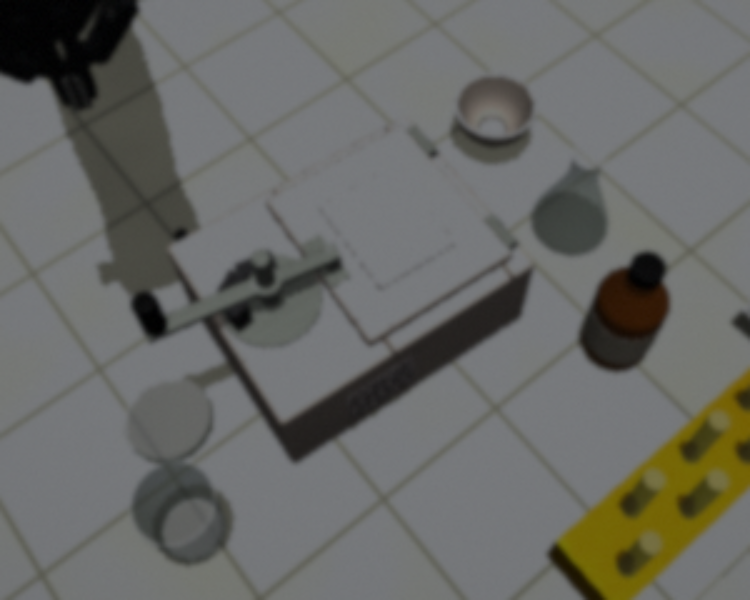

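The handle lies low (knob at (145,300)), its nose is over the shut lid, the glassware in view is in place and the arm is clear.

```bash
python3 -c "
from h import *
c=cam('scene')
print(max(dep(c,(u,v))[2] for u in range(154,163) for v in range(216,225)))
print(workorder.job_done())"
```

```text
0.19458680235029302
the job is handed in; nothing more can be done
None
```

The lid is shut and the latch handle lies in the notch: the knob top measured about 194 mm above the table, under the 197.5 mm limit. The arm is clear, the glassware I could see is where it was (the vial and the beaker under the lid were out of view), and the job was handed in at about 19 s with no verdict returned.

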